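Reload the autosampler deck from a stack of vial trays

ROBOT

A 6-joint arm with a two-finger parallel gripper is mounted at the origin on the work surface. World frame = base frame: x ahead of the robot, y to its left, z up, the work surface at z = 0. Lengths are in m, angles in rad, forces in N, time in s.
With the tool pointing down it reaches from about 0.25 to 0.775 m from the base axis. Payload 4 kg.
Tool frame: the origin (TCP) lies at the very end of the fingers, on their centre line; the grasp point (between the pads) lies 19 mm behind it (robot.pinch_z is the distance from the TCP to the grasp point, in m); z points along the fingers, y is the line along which they close (so a half turn about z gives the same grasp; the last joint's range is limited). The gripper opens to 94 mm and grips with 3 to 60 N. Pads are 16 mm wide; open, the fingers measure 119 mm over their backs; the gripper's body (75 mm by 177 mm) begins 78 mm behind the grasp point.
Start: joints at [-0.103, 0.087, 1.371, -0, 1.684, -0.103], TCP at [0.55, -0, 0.206] pointing down, gripper open.
Joint ranges: [-3.1, 3.1], [-0.76, 2.03], [0.27, 2.55], [-1.08, 4.22], [0.17, 2.65], [-2.57, 2.57]. Speed limits (rad/s): [2.79, 2.79, 3.14, 3.14, 3.14, 3.14].

INTERFACE

Orientations are given as [roll, pitch, yaw] about the fixed x, y, z axes, in that order (R = Rz(yaw) Ry(pitch) Rx(roll)).
In Python, from bench import robot gives the robot as it stands.
- The arm moves only by the tool arm_command, never from a script. Its argument "targets" is one flat list of numbers, 7 for each row, row after row: the turn, a rotation vector about the tool's x, y, z in degrees, then the shift along the tool's x, y, z in mm, then the closure, from -1 (fully open) to 1 (shut). In form: [ax, ay, az, x, y, z, hand, ax, ay, az, x, y, z, hand, ...]. A call has 1 to 20 rows; each row is the pose to reach, as a shift and turn from the pose commanded when the call began, along the tool's axes at that moment; what a row does not reach only later rows make up. A row lasts 1/10 s, in which the tool goes at most 50 mm and 8.59 degrees, less where a joint would pass 70% of its speed; a pose out of reach is approached as far as the arm can. A call with a gripper value outside its range is refused whole. The fingers move at their own pace and stop on an object; the grip force is fixed at half the most. Time passes only in rows, so rows that repeat a pose let the fingers close. It gives the time, the measured TCP pose, the force, the opening and the grip force at its end, in the units of the state.
- robot.get_obs(): the state, without advancing time (a new reading comes with each control period).
- robot.snapshot(name): name is "scene" or "side" or "wrist"; returns a dict with "color" (480x640x3 uint8, red, green, blue), "range_z" (480x640 float32, m along the optical axis (not along the pixel's ray), 0 where there is no reading), "fx", "fy", "cx", "cy" (pixels), "T" (4x4, takes a point from camera to world coordinates); the wrist camera has in their place "T_tool_cam" (4x4, takes a point from camera to tool coordinates, whose origin is the TCP and whose axes are the flange's). Camera axes: x right, y down, z forward; pixel columns grow to the right and rows downward; lengths in m; the calibration is good to about 2 mm. A picture is of the moment at which its call begins: read the wrist's pose just before it.
- robot.close_job(): hands the job in; it is judged then, once.
The state is a dict: "time": time; "joint_positions": joint angles; "qvel": joint speeds; "joint_torque": joint torques, N m; "tool_pos": TCP position; "ee_rot": TCP orientation; "wrist_force": force on the tool from outside, world axes, zero at the start; "wrist_torque": the same for the moment, N m; "width": finger opening in m; "finger_force": force on a finger pad.
Only numpy, scipy, OpenCV 4.12 (cv2) and the standard library are available. Lean on these libraries where they do the work, as an engineer would, in place of code of your own. Each camera call takes 0.05 s, during which the arm holds its last target. There are 200 camera calls.

TASK

The grey tray of finished vials is still on the autosampler deck: set it on the yellow return mat, and take the stack of vial trays apart, setting each one on the deck station of its own colour. Every tray should end flat on its plate, centred to about a centimetre and lengthwise along it (either way round), and be let go; carry the trays level, set them down rather than drop them, and leave the bottle and the mug alone.

Things in the scene. Friction and masses are not known exactly. Their poses are not given: they have to be found in the camera images.
- tray_green_center (a point): green tray with white vial caps, bottom of the stack of three: rack of small vials, 84 mm along x, 44 mm wide along y, 36 mm high, about 0.2 kg, a solid block for the gripper; a tab of the same colour, 13 mm wide and 4 mm thick, sticks out 20 mm from the middle of its +x end (shifted 15 mm to +y), 26 to 30 mm above its underside. Point: centre of the block, 18 mm above its underside; z up
- tray_blue_center (a point): blue tray with white vial caps, middle of the stack of three: rack of small vials, 84 mm along x, 44 mm wide along y, 36 mm high, about 0.2 kg, a solid block for the gripper; a tab of the same colour, 13 mm wide and 4 mm thick, sticks out 20 mm from the middle of its +x end, 26 to 30 mm above its underside. Point: centre of the block, 18 mm above its underside; z up
- tray_orange_center (a point): orange tray with white vial caps, top of the stack of three: rack of small vials, 84 mm along x, 44 mm wide along y, 36 mm high, about 0.2 kg, a solid block for the gripper; a tab of the same colour, 13 mm wide and 4 mm thick, sticks out 20 mm from the middle of its +x end (shifted 15 mm to -y), 26 to 30 mm above its underside. Point: centre of the block, 18 mm above its underside; z up
- tray_grey_center (a point): grey tray with black vial caps, at the start it stands on one of the three stations (any of the colours), in line with it: rack of small vials, 84 mm along x, 44 mm wide along y, 36 mm high, about 0.2 kg, a solid block for the gripper; a tab of the same colour, 13 mm wide and 4 mm thick, sticks out 20 mm from the middle of its +x end, 26 to 30 mm above its underside. Point: centre of the block, 18 mm above its underside; z up
- station_green: green station: flat green plate, 108 mm along x, 66 mm along y, 4 mm thick, fixed on an aluminium deck; one of three side by side along their y, centres 104 mm apart, in any colour order. Origin: centre of its underside, so trays stand 4 mm above it
- station_blue: blue station: flat blue plate, 108 mm along x, 66 mm along y, 4 mm thick, fixed on an aluminium deck; one of three side by side along their y, centres 104 mm apart, in any colour order. Origin: centre of its underside, so trays stand 4 mm above it
- station_orange: orange station: flat orange plate, 108 mm along x, 66 mm along y, 4 mm thick, fixed on an aluminium deck; one of three side by side along their y, centres 104 mm apart, in any colour order. Origin: centre of its underside, so trays stand 4 mm above it
- return_mat: return mat: flat yellow plate on the bench, fixed, 120 mm along x, 80 mm along y, 4 mm thick. Origin: centre of its underside, so trays stand 4 mm above it. (The stack stands on a like mat of cork)
- bottle: bystander: clear bottle with blue cap, 64 mm across, 180 mm high. Origin: centre of its underside
- mug: bystander: white mug, 80 mm across, 90 mm high, handle at its +y. Origin: centre of its underside
There are look-alikes about, which are no part of the job. There is more than one size of the part that bears tray_orange_center; the job needs the smallest.

How it is judged:
At the end, for the whole second after the job is handed in: Each coloured tray is on its colour's station and the grey one on the yellow mat: centre within 12 mm, long axis within 0.2 rad either way round, flat (centre 16 to 28 mm above the plate's underside, tilt under 0.1 rad), still (0.02 m/s), released; bottle and mug upright, moved under 30 mm (horizontal distance between tray_green_center and station_green below 0.012 m and z of tray_green_center in the frame of station_green between 0.016 and 0.028 m and angle between the x axis of tray_green and the x axis of station_green, either way round below 0.2 rad and angle between each of tray_green, tray_blue, tray_orange, tray_grey's own z axis and vertical below 0.1 rad and linear speed of each of tray_green, tray_blue, tray_orange, tray_grey below 0.02 m/s and horizontal distance between tray_blue_center and station_blue below 0.012 m and z of tray_blue_center in the frame of station_blue between 0.016 and 0.028 m and angle between the x axis of tray_blue and the x axis of station_blue, either way round below 0.2 rad and horizontal distance between tray_orange_center and station_orange below 0.012 m and z of tray_orange_center in the frame of station_orange between 0.016 and 0.028 m and angle between the x axis of tray_orange and the x axis of station_orange, either way round below 0.2 rad and horizontal distance between tray_grey_center and return_mat below 0.012 m and z of tray_grey_center in the frame of return_mat between 0.016 and 0.028 m and angle between the x axis of tray_grey and the x axis of return_mat, either way round below 0.2 rad and distance of each of bottle, mug from where it was at the start of the episode below 0.03 m and angle between each of bottle, mug's own z axis and vertical below 0.2 rad); the robot touches nothing.
It fails at once if a tray is tipped more than 34 degrees (angle between any of tray_green, tray_blue, tray_orange, tray_grey's own z axis and vertical above 0.6 rad).
It fails at once if a tray is dropped (falls freely more than about 25 mm, or is thrown) ((linear speed of tray_green above 0.7 m/s and contact force between tray_green and the fingers below 0.1 N) or (linear speed of tray_blue above 0.7 m/s and contact force between tray_blue and the fingers below 0.1 N) or (linear speed of tray_orange above 0.7 m/s and contact force between tray_orange and the fingers below 0.1 N) or (linear speed of tray_grey above 0.7 m/s and contact force between tray_grey and the fingers below 0.1 N)).
It fails at once if the bottle or the mug is pushed more than 30 mm or knocked over (distance of any of bottle, mug from where it was at the start of the episode above 0.03 m or angle between any of bottle, mug's own z axis and vertical above 0.5 rad).
It also fails if it takes over 128 s, if anything falls off the work surface, if the arm or the gripper's body presses on something with over 40 N, if the wrist force passes 120 N, or if a joint passes its speed limit or range.

## Working session

There is one attempt and no reset: what is moved stays moved. The work goes in short steps, Python scripts to look and compute and a tool call to move; the robot and the scene stay as the last step left them, time stands still between calls to the robot, and variables do not carry over. Pictures are saved under pics/ and viewed, at most 14 in all, crops included, and the job is handed in when it is done.

Besides the shell and the picture viewer there is one more tool, called after ">>>" in YAML: its name, and indented under it one key for each argument. arm_command: Moves the arm, as the interface text tells. Its arguments: {"type":"object","properties":{"targets":{"type":"array"}},"required":["targets"]}

```bash
mkdir -p pics; cat > h.py <<'E'
import numpy as np, cv2
from bench import robot
def snap(cam,name):
    s=robot.snapshot(cam); cv2.imwrite(f'pics/{name}.png',s['color'][:,:,::-1]); np.save(f'pics/{name}.npy',{k:s[k] for k in s},allow_pickle=True); return s
def cloud(s,T=None):
    T=s['T'] if T is None else T
    z=s['range_z']; v,u=np.mgrid[:480,:640]
    P=np.stack([(u-s['cx'])/s['fx']*z,(v-s['cy'])/s['fy']*z,z],-1)
    return P@T[:3,:3].T+T[:3,3]
E
python3 - <<'E'
from h import *
o=robot.get_obs(); print(o['time'],o['tool_pos'],o['ee_rot'],o['width'])
for c in ['scene','side']:
    s=snap(c,c); print(s['T'].round(3).tolist(),s['fx'])
s=snap('wrist','wrist'); print(s['T_tool_cam'].round(3).tolist())
E
```

```text
0.0 [5.49451484e-01 5.08306771e-05 2.04313201e-01] [-3.13942092e+00 -1.97376840e-04  1.57080575e+00] 0.09430990062404339
[[0.56, 0.639, -0.528, 1.135], [0.828, -0.421, 0.369, -0.425], [0.014, -0.644, -0.765, 0.943], [0.0, 0.0, 0.0, 1.0]] 513.0967215502467
[[-0.982, -0.077, 0.17, 0.336], [-0.185, 0.523, -0.832, 0.919], [-0.024, -0.849, -0.529, 0.66], [0.0, 0.0, 0.0, 1.0]] 438.6243225583563
[[0.0, -0.968, -0.253, 0.073], [1.0, 0.0, -0.0, -0.0], [0.0, -0.253, 0.968, -0.18], [0.0, 0.0, 0.0, 1.0]]
```

View pics/scene.png

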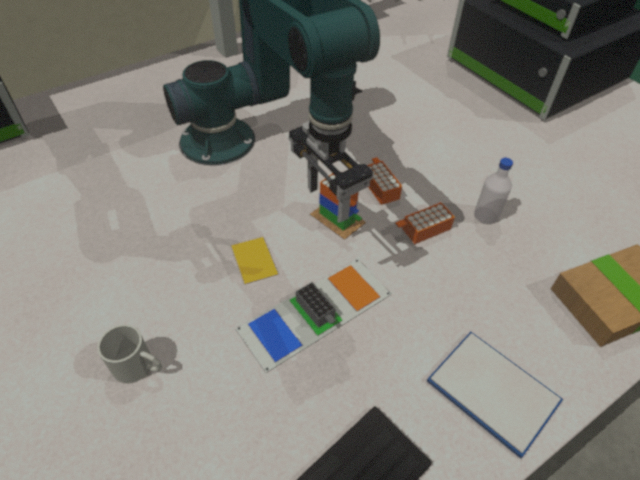

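View pics/side.png

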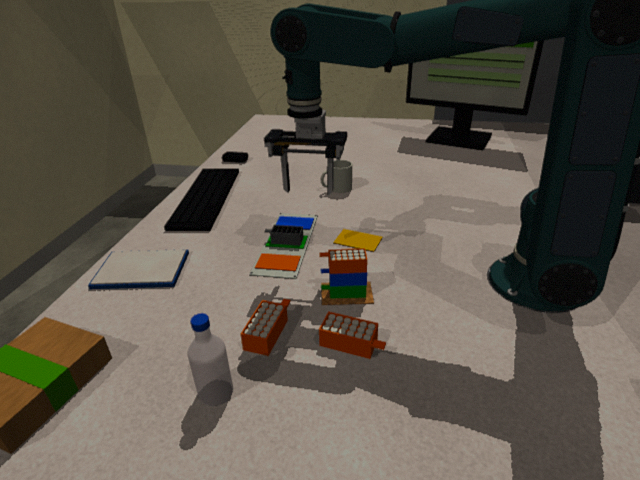

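The scene view shows the stack at about (338,205), the grey tray on the green station (middle, ~(317,303)), blue at (275,335), orange at (355,288) and the yellow mat at (254,260). Loose orange look-alikes lie at (385,185) and (428,222), with the bottle at (493,190) and the mug at (125,355). Next I'll measure these.

```bash
cat >> h.py <<'E'
R={'red-orange':(3,18),'green':(45,75),'blue':(105,130),'yellow':(20,32)}
def blobs(s,T=None,minarea=60):
    P=cloud(s,T); hsv=cv2.cvtColor(s['color'],cv2.COLOR_RGB2HSV)
    for n,(a,b) in R.items():
        m=((hsv[...,0]>=a)&(hsv[...,0]<=b)&(hsv[...,1]>120)&(hsv[...,2]>60)&(s['range_z']>0)&(P[...,2]<.2)).astype('u1')
        k,l,st,c=cv2.connectedComponentsWithStats(m)
        for i in range(1,k):
            if st[i,4]<minarea: continue
            q=P[l==i]
            (cx,cy),(w,h),an=cv2.minAreaRect((q[:,:2]*1000).astype('f4'))
            print(n,'px',c[i].round(),'n',st[i,4],'rect c',round(cx),round(cy),'size',round(w),round(h),'ang',round(an,1),'z',(np.percentile(q[:,2],[3,50,97])*1000).round())
E
python3 - <<'E'
from h import *
for c in ['scene','side']:
    print(c); blobs(np.load(f'pics/{c}.npy',allow_pickle=True).item())
E
```

```text
scene
red-orange px [385. 192.] n 409 rect c 443 265 size 60 68 ang 77.2 z [ 3. 25. 45.]
red-orange px [328. 193.] n 164 rect c 437 90 size 60 7 ang 11.0 z [ 77.  91. 108.]
red-orange px [353. 199.] n 64 rect c 491 119 size 12 42 ang 45.2 z [ 83. 103. 110.]
red-orange px [424. 229.] n 651 rect c 594 259 size 121 93 ang 28.8 z [ 4. 30. 45.]
red-orange px [349. 230.] n 73 rect c 494 118 size 68 25 ang 81.1 z [-2.  2.  7.]
red-orange px [632. 263.] n 385 rect c 947 544 size 43 108 ang 33.9 z [56. 58. 61.]
red-orange px [606. 302.] n 2124 rect c 972 413 size 89 157 ang 79.1 z [43. 59. 62.]
red-orange px [354. 287.] n 1122 rect c 639 18 size 107 66 ang 1.5 z [3. 6. 9.]
green px [498.  80.] n 1105 rect c 251 857 size 24 383 ang 89.5 z [21. 39. 56.]
green px [ 10. 132.] n 220 rect c -295 -481 size 61 18 ang 88.5 z [24. 38. 55.]
green px [337. 218.] n 262 rect c 463 100 size 107 39 ang 35.0 z [ 5. 20. 34.]
green px [620. 279.] n 920 rect c 972 483 size 52 136 ang 78.8 z [57. 60. 63.]
green px [311. 319.] n 251 rect c 646 -108 size 109 37 ang 17.5 z [3. 6. 9.]
blue px [506. 162.] n 85 rect c 
[... 640 characters left out ...]
 rect c 590 247 size 78 175 ang 4.3 z [-0. 37. 46.]
red-orange px [348. 339.] n 1369 rect c 399 248 size 110 133 ang 80.0 z [ 0. 33. 46.]
red-orange px [ 56. 341.] n 2520 rect c 964 413 size 83 162 ang 78.5 z [57. 59. 61.]
red-orange px [ 14. 396.] n 1229 rect c 943 528 size 61 130 ang 42.8 z [57. 59. 61.]
green px [ 28. 367.] n 1605 rect c 979 480 size 49 165 ang 78.0 z [58. 60. 62.]
blue px [295. 222.] n 341 rect c 638 -161 size 107 118 ang 1.4 z [ 4.  7. 43.]
blue px [348. 279.] n 411 rect c 434 132 size 82 8 ang 13.7 z [41. 56. 71.]
blue px [199. 319.] n 167 rect c 637 435 size 27 26 ang 71.1 z [176. 179. 181.]
yellow px [358. 239.] n 671 rect c 440 -125 size 83 121 ang 78.1 z [0. 3. 5.]
```

View pics/wrist.png

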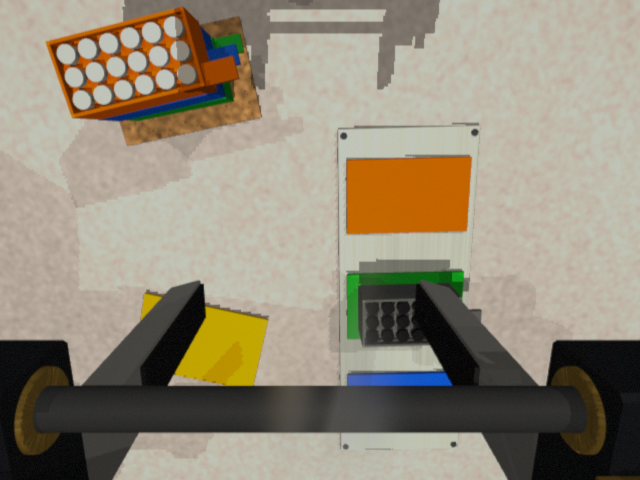

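>>> arm_command:
  targets: [0, 0, 90, -20, 20, -115, -1, 0, 0, 90, -20, 20, -115, -1, 0, 0, 90, -20, 20, -115, -1, 0, 0, 90, -20, 20, -115, -1, 0, 0, 90, -20, 20, -115, -1, 0, 0, 90, -20, 20, -115, -1, 0, 0, 90, -20, 20, -115, -1, 0, 0, 90, -20, 20, -115, -1, 0, 0, 90, -20, 20, -115, -1, 0, 0, 90, -20, 20, -115, -1, 0, 0, 90, -20, 20, -115, -1, 0, 0, 90, -20, 20, -115, -1, 0, 0, 90, -20, 20, -115, -1, 0, 0, 90, -20, 20, -115, -1, 0, 0, 90, -20, 20, -115, -1]

```text
time: 1.65
tool_pos: [0.57, -0.02, 0.3204]
ee_rot: [3.142, 0.0, 0.001]
wrist_force: [-0.2, 0.5, 0.0]
width: 0.0945
finger_force: 0.0
```

```bash
cat >> h.py <<'E'
from scipy.spatial.transform import Rotation as Ro
def wrist(name):
    o=robot.get_obs(); Tw=np.eye(4); Tw[:3,3]=o['tool_pos']; Tw[:3,:3]=Ro.from_euler('xyz',o['ee_rot']).as_matrix()
    print(o['time'],o['tool_pos'].round(4) if hasattr(o['tool_pos'],'round') else o['tool_pos'],np.degrees(o['ee_rot']).round(2),np.array(o['joint_positions']).round(2))
    s=snap('wrist',name); s['T']=Tw@s['T_tool_cam']; np.save(f'pics/{name}.npy',s,allow_pickle=True); return s
E
python3 - <<'E'
from h import *
s=wrist('w1'); blobs(s,minarea=150)
E
```

```text
1.65 [ 0.57   -0.02    0.3204] [1.8e+02 0.0e+00 4.0e-02] [-0.13  0.14  1.09 -0.    1.92  1.44]
red-orange px [275. 137.] n 5869 rect c 635 18 size 108 66 ang 1.5 z [ 7.  8. 10.]
red-orange px [ 61. 182.] n 3290 rect c 589 265 size 141 57 ang 83.4 z [ 3. 39. 47.]
red-orange px [212. 284.] n 2002 rect c 442 112 size 121 79 ang 11.6 z [  3.   4. 106.]
red-orange px [ 79. 314.] n 2923 rect c 419 283 size 86 108 ang 80.0 z [ 2. 32. 47.]
red-orange px [152. 303.] n 156 rect c 460 154 size 6 60 ang 45.6 z [ 77. 102. 113.]
red-orange px [202. 353.] n 773 rect c 415 93 size 31 64 ang 60.1 z [ 79. 104. 113.]
green px [362. 132.] n 1870 rect c 638 -86 size 107 66 ang 1.5 z [ 7.  8. 11.]
green px [213. 296.] n 658 rect c 447 92 size 88 26 ang 28.4 z [ 6. 22. 37.]
blue px [462. 132.] n 5893 rect c 641 -190 size 108 67 ang 1.9 z [ 7.  9. 10.]
blue px [211. 317.] n 618 rect c 447 91 size 85 22 ang 26.7 z [42. 56. 74.]
yellow px [393. 297.] n 5289 rect c 442 -127 size 81 120 ang 77.0 z [3. 5. 6.]
```

View pics/w1.png

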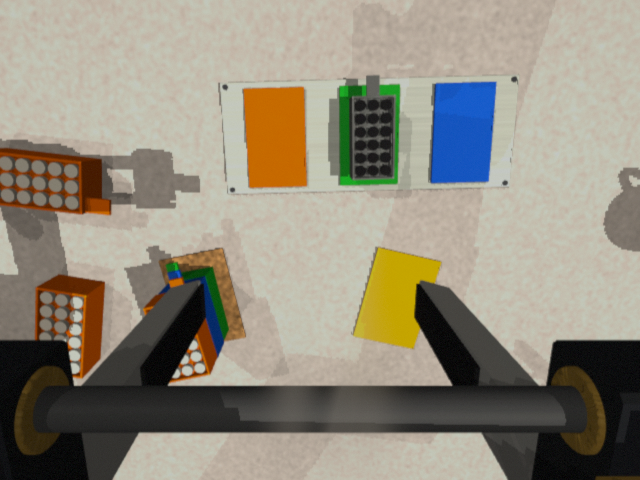

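```bash
cat >> h.py <<'E'
def top(s,z0,z1,x0,x1,y0,y1):
    P=cloud(s); m=(P[...,2]>z0)&(P[...,2]<z1)&(P[...,0]>x0)&(P[...,0]<x1)&(P[...,1]>y0)&(P[...,1]<y1)&(s['range_z']>0)
    m=cv2.morphologyEx(m.astype('u1'),cv2.MORPH_OPEN,np.ones((3,3)))
    k,l,st,c=cv2.connectedComponentsWithStats(m); i=1+st[1:,4].argmax(); q=P[l==i]
    # trim tab: rect of core
    (cx,cy),(w,h),an=cv2.minAreaRect((q[:,:2]*1000).astype('f4')); print('top',len(q),round(cx,1),round(cy,1),'size',round(w),round(h),'ang',round(an,1),'z',np.median(q[:,2]).round(4))
    return q
E
python3 - <<'E'
from h import *
s=np.load('pics/w1.npy',allow_pickle=True).item()
top(s,.038,.055,.57,.72,-.14,-.04)
top(s,.106,.122,.36,.54,.02,.18)
E
```

```text
top 2349 636.3 -85.7 size 85 44 ang 2.0 z 0.0432
top 920 414.9 93.1 size 32 61 ang 60.0 z 0.1111
```

>>> arm_command:
  targets: [0, 0, -1.6, 67, 66, 240, -1, 0, 0, -1.6, 67, 66, 240, -1, 0, 0, -1.6, 67, 66, 240, -1, 0, 0, -1.6, 67, 66, 240, -1, 0, 0, -1.6, 67, 66, 240, -1, 0, 0, -1.6, 67, 66, 240, -1, 0, 0, -1.6, 67, 66, 240, -1, 0, 0, -1.6, 67, 66, 260, -1, 0, 0, -1.6, 67, 66, 280, -1, 0, 0, -1.6, 67, 66, 295, -1, 0, 0, -1.6, 67, 66, 307, -1, 0, 0, -1.6, 67, 66, 307, -1, 0, 0, -1.6, 67, 66, 307, 1, 0, 0, -1.6, 67, 66, 307, 1, 0, 0, -1.6, 67, 66, 307, 1, 0, 0, -1.6, 67, 66, 307, 1, 0, 0, -1.6, 67, 66, 307, 1, 0, 0, -1.6, 67, 66, 307, 1, 0, 0, -1.6, 67, 66, 307, 1]

```text
time: 3.6
tool_pos: [0.6371, -0.0859, 0.0136]
ee_rot: [-3.141, -0.0, 0.028]
wrist_force: [0.3, 0.2, 0.2]
width: 0.0439
finger_force: 30.0
```

>>> arm_command:
  targets: [0, 0, 0, 0, 0, -15, 1, 0, 0, 0, 0, 0, -35, 1, 0, 0, 0, 0, 0, -55, 1, 0, 0, 2, -20, 3, -60, 1, 0, 0, 5, -55, 10, -60, 1, 0, 0, 8, -95, 17, -60, 1, 0, 0, 11, -135, 24, -60, 1, 0, 0, 14, -175, 32, -60, 1, 0, 0, 14.6, -196, 35.5, -60, 1, 0, 0, 14.6, -196, 35.5, -60, 1, 0, 0, 14.6, -196, 35.5, -60, 1, 0, 0, 14.6, -196, 35.5, -45, 1, 0, 0, 14.6, -196, 35.5, -30, 1, 0, 0, 14.6, -196, 35.5, -18, 1, 0, 0, 14.6, -196, 35.5, -8, 1, 0, 0, 14.6, -196, 35.5, -2, 1, 0, 0, 14.6, -196, 35.5, 1, 1, 0, 0, 14.6, -196, 35.5, 3, 1, 0, 0, 14.6, -196, 35.5, 3, 1]

```text
time: 5.5
tool_pos: [0.4423, -0.127, 0.0107]
ee_rot: [3.142, -0.001, -0.227]
wrist_force: [-0.1, -0.1, -2.5]
width: 0.0446
finger_force: 30.0
```

```bash
python3 - <<'E'
from h import *
s=wrist('w2'); o=robot.get_obs(); print(o['wrist_force'],o['width'])
blobs(s,minarea=300); top(s,.034,.055,.36,.53,-.2,-.05)
E
```

```text
5.5 [ 0.4423 -0.127   0.0107] [ 1.8e+02 -3.0e-02 -1.3e+01] [-0.4   0.02  1.85  0.    1.28  1.39]
[ 0.25582772  0.15900594 -1.8922742 ] 0.043782554698698746
yellow px [246. 211.] n 5415 rect c 477 -111 size 34 62 ang 77.5 z [3. 4. 6.]
yellow px [373. 211.] n 5481 rect c 465 -157 size 35 60 ang 76.9 z [3. 4. 6.]
yellow px [178. 409.] n 1056 rect c 471 -110 size 2 15 ang 76.8 z [117. 126. 130.]
yellow px [442. 412.] n 1097 rect c 461 -155 size 2 15 ang 77.5 z [118. 127. 130.]
yellow px [510. 478.] n 359 rect c 453 -164 size 23 2 ang 76.6 z [132. 133. 134.]
top 23255 456.0 -128.4 size 92 64 ang 7.8 z 0.04
```

>>> arm_command:
  targets: [0, 0, 0, 0, 0, 1, 1, 0, 0, 0, 0, 0, 1, -1, 0, 0, 0, 0, 0, 1, -1, 0, 0, 0, 0, 0, 1, -1, 0, 0, 0, 0, 0, 1, -1, 0, 0, 0, 0, 0, -20, -1, 0, 0, 0, 0, 0, -60, -1, 0, 0, 0, 0, 0, -100, -1, 0, 0, 0, 0, 0, -150, -1, 0, 0, 0, 0, 0, -200, -1, 0, 0, -25, -46, -214, -240, -1, 0, 0, -25, -46, -214, -240, -1, 0, 0, -25, -46, -214, -240, -1, 0, 0, -25, -46, -214, -240, -1, 0, 0, -25, -46, -214, -240, -1, 0, 0, -25, -46, -214, -240, -1, 0, 0, -25, -46, -214, -240, -1, 0, 0, -25, -46, -214, -240, -1]

```text
time: 7.35
tool_pos: [0.4453, 0.0908, 0.25]
ee_rot: [3.141, 0.001, 0.208]
wrist_force: [0.6, -0.3, -0.1]
width: 0.0942
finger_force: 0.0
```

```bash
python3 - <<'E'
from h import *
s=wrist('w3')
blobs(s,minarea=300); top(s,.106,.125,.36,.55,.0,.18);top(s,.034,.055,.36,.53,-.2,-.05)
E
```

```text
7.35 [0.4453 0.0908 0.25  ] [1.7997e+02 5.0000e-02 1.1920e+01] [ 0.08 -0.13  1.5  -0.    1.78  1.44]
red-orange px [157.  27.] n 3473 rect c 587 262 size 134 53 ang 83.9 z [ 8. 39. 47.]
red-orange px [429.  40.] n 6048 rect c 618 17 size 75 67 ang 1.9 z [ 7.  8. 10.]
red-orange px [119. 202.] n 5368 rect c 396 283 size 78 151 ang 80.0 z [ 4. 39. 47.]
red-orange px [291. 208.] n 6107 rect c 442 112 size 120 79 ang 11.5 z [  3. 106. 113.]
green px [542.  50.] n 7546 rect c 631 -86 size 94 67 ang 1.7 z [ 7.  8. 10.]
blue px [625.  78.] n 2767 rect c 631 -161 size 109 38 ang 21.6 z [ 7.  8. 10.]
blue px [283. 159.] n 335 rect c 488 129 size 20 27 ang 12.2 z [50. 70. 72.]
yellow px [498. 246.] n 3396 rect c 442 -126 size 80 121 ang 77.9 z [3. 4. 6.]
top 5174 440.3 111.8 size 85 44 ang 12.8 z 0.1112
top 3904 441.8 -127.0 size 46 85 ang 77.5 z 0.0392
```

View pics/w3.png

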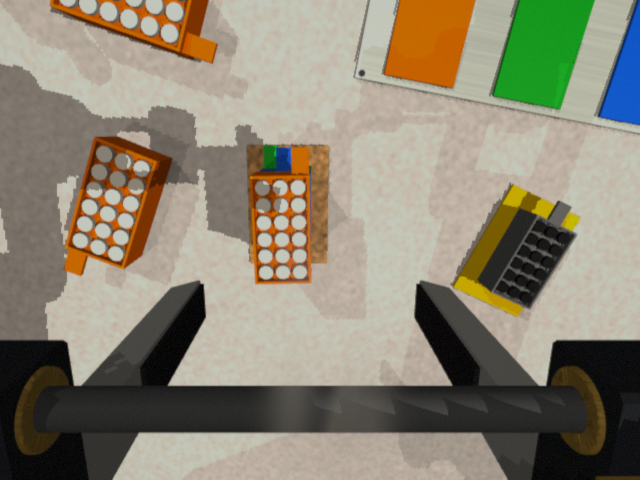

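>>> arm_command:
  targets: [0, 0, -0.9, -0.5, -21.5, 90, -1, 0, 0, -0.9, -0.5, -21.5, 90, -1, 0, 0, -0.9, -0.5, -21.5, 90, -1, 0, 0, -0.9, -0.5, -21.5, 90, -1, 0, 0, -0.9, -0.5, -21.5, 110, -1, 0, 0, -0.9, -0.5, -21.5, 130, -1, 0, 0, -0.9, -0.5, -21.5, 150, -1, 0, 0, -0.9, -0.5, -21.5, 162, -1, 0, 0, -0.9, -0.5, -21.5, 169, -1, 0, 0, -0.9, -0.5, -21.5, 169, -1, 0, 0, -0.9, -0.5, -21.5, 169, 1, 0, 0, -0.9, -0.5, -21.5, 169, 1, 0, 0, -0.9, -0.5, -21.5, 169, 1, 0, 0, -0.9, -0.5, -21.5, 169, 1, 0, 0, -0.9, -0.5, -21.5, 169, 1, 0, 0, -0.9, -0.5, -21.5, 169, 1, 0, 0, -0.9, -0.5, -21.5, 169, 1]

```text
time: 9.1
tool_pos: [0.4406, 0.1126, 0.0816]
ee_rot: [3.141, -0.0, 0.225]
wrist_force: [0.1, -0.0, -1.4]
width: 0.0435
finger_force: 30.0
```

>>> arm_command:
  targets: [0, 0, 0, 0, 0, -10, 1, 0, 0, 0, 0, 0, -25, 1, 0, 0, 2, 25, 20, -35, 1, 0, 0, 4, 55, 45, -35, 1, 0, 0, 7, 90, 72, -35, 1, 0, 0, 9, 125, 100, -35, 1, 0, 0, 11, 155, 124, -30, 1, 0, 0, 11.3, 169, 135.5, -20, 1, 0, 0, 11.3, 169, 135.5, 0, 1, 0, 0, 11.3, 169, 135.5, 20, 1, 0, 0, 11.3, 169, 135.5, 35, 1, 0, 0, 11.3, 169, 135.5, 48, 1, 0, 0, 11.3, 169, 135.5, 57, 1, 0, 0, 11.3, 169, 135.5, 62, 1, 0, 0, 11.3, 169, 135.5, 65, 1, 0, 0, 11.3, 169, 135.5, 67, 1, 0, 0, 11.3, 169, 135.5, 67, 1, 0, 0, 11.3, 169, 135.5, 67, 1]

```text
time: 10.9
tool_pos: [0.6359, 0.0185, 0.0152]
ee_rot: [3.141, -0.001, 0.028]
wrist_force: [-0.1, -0.7, -2.6]
width: 0.0439
finger_force: 30.0
```

```bash
python3 - <<'E'
from h import *
s=wrist('w4'); o=robot.get_obs(); print(o['wrist_force'],o['width'])
top(s,.040,.053,.58,.72,-.02,.06)
E
```

```text
10.9 [0.6359 0.0185 0.0152] [ 1.7999e+02 -7.0000e-02  1.6000e+00] [-0.06  0.38  1.41 -0.    1.36  1.48]
[-0.38116528  0.53715892 -2.25939431] 0.04390160792077702
top 16145 643.5 18.6 size 69 68 ang 2.2 z 0.0451
```

View pics/w4.png

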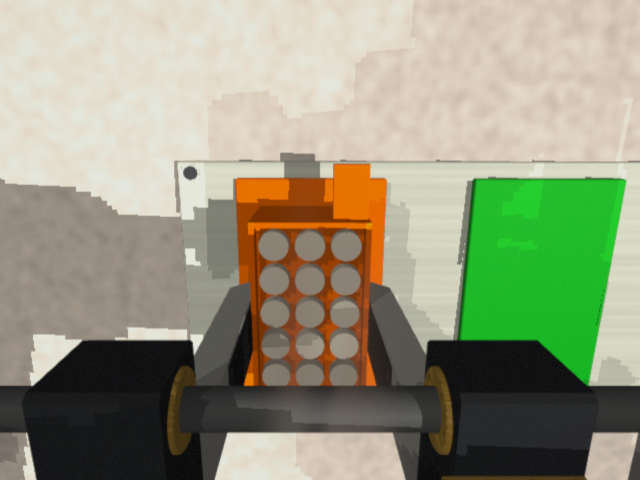

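The orange tray is over its plate, centred at about (310,290). I'll lower the last bit, release, and look at the stack again.

>>> arm_command:
  targets: [0, 0, 0, 0, 0, 1.5, 1, 0, 0, 0, 0, 0, 1.5, -1, 0, 0, 0, 0, 0, 1.5, -1, 0, 0, 0, 0, 0, 1.5, -1, 0, 0, 0, 0, 0, 1.5, -1, 0, 0, 0, 0, 0, -20, -1, 0, 0, 0, 0, 0, -60, -1, 0, 0, 0, 0, 0, -100, -1, 0, 0, -11.2, -193, -99, -180, -1, 0, 0, -11.2, -193, -99, -200, -1, 0, 0, -11.2, -193, -99, -200, -1, 0, 0, -11.2, -193, -99, -200, -1, 0, 0, -11.2, -193, -99, -200, -1, 0, 0, -11.2, -193, -99, -200, -1, 0, 0, -11.2, -193, -99, -200, -1, 0, 0, -11.2, -193, -99, -200, -1]

```text
time: 12.55
tool_pos: [0.4401, 0.1116, 0.2136]
ee_rot: [3.141, 0.001, 0.223]
wrist_force: [0.7, 0.6, -0.6]
width: 0.0939
finger_force: 0.0
```

```bash
python3 - <<'E'
from h import *
s=wrist('w5')
blobs(s,minarea=300); top(s,.070,.085,.36,.55,.0,.18);top(s,.04,.055,.58,.70,-.05,.1)
E
```

```text
12.55 [0.4401 0.1116 0.2136] [1.7999e+02 6.0000e-02 1.2770e+01] [ 0.12 -0.13  1.57 -0.    1.7   1.47]
red-orange px [180.  22.] n 3059 rect c 581 261 size 129 41 ang 83.5 z [ 9. 39. 47.]
red-orange px [463.  44.] n 4631 rect c 609 17 size 56 67 ang 1.9 z [ 7. 16. 45.]
red-orange px [125. 206.] n 6426 rect c 397 283 size 77 149 ang 79.7 z [ 5. 39. 47.]
red-orange px [274. 204.] n 1832 rect c 435 143 size 119 17 ang 11.3 z [3. 4. 6.]
red-orange px [343. 194.] n 1925 rect c 445 95 size 119 46 ang 12.8 z [3. 4. 6.]
green px [591.  51.] n 8206 rect c 626 -86 size 85 67 ang 1.7 z [ 7.  8. 10.]
green px [294. 158.] n 408 rect c 487 136 size 20 13 ang 11.6 z [33. 34. 36.]
blue px [311. 212.] n 3066 rect c 449 113 size 104 44 ang 12.1 z [64. 71. 77.]
yellow px [537. 258.] n 4067 rect c 442 -127 size 82 120 ang 77.1 z [3. 5. 6.]
top 5181 439.4 110.9 size 86 44 ang 12.3 z 0.0752
top 2097 614.6 17.6 size 43 45 ang 1.7 z 0.0434
```

View pics/w5.png

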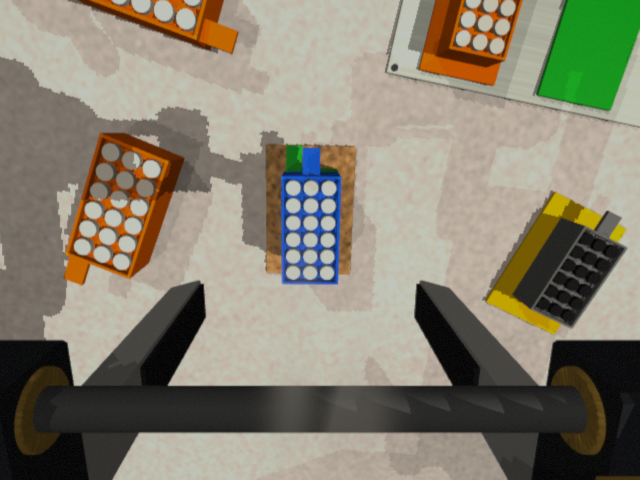

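The image shows blue now on top at (311,228), in place, and the orange tray seated on its station. Grasping blue.

>>> arm_command:
  targets: [0, 0, 0.4, -1, 0.5, 50, -1, 0, 0, 0.4, -1, 0.5, 90, -1, 0, 0, 0.4, -1, 0.5, 110, -1, 0, 0, 0.4, -1, 0.5, 130, -1, 0, 0, 0.4, -1, 0.5, 150, -1, 0, 0, 0.4, -1, 0.5, 162, -1, 0, 0, 0.4, -1, 0.5, 168, -1, 0, 0, 0.4, -1, 0.5, 168, -1, 0, 0, 0.4, -1, 0.5, 168, 1, 0, 0, 0.4, -1, 0.5, 168, 1, 0, 0, 0.4, -1, 0.5, 168, 1, 0, 0, 0.4, -1, 0.5, 168, 1, 0, 0, 0.4, -1, 0.5, 168, 1, 0, 0, 0.4, -1, 0.5, 168, 1, 0, 0, 0.4, -1, 0.5, 168, 1]

```text
time: 14.1
tool_pos: [0.4389, 0.1113, 0.0466]
ee_rot: [3.141, -0.0, 0.216]
wrist_force: [0.2, -0.7, -0.2]
width: 0.0439
finger_force: 30.0
```

>>> arm_command:
  targets: [0, 0, 0, 0, 0, -12, 1, 0, 0, 0, 0, 0, -30, 1, 0, 0, 1, 8, 20, -50, 1, 0, 0, 2, 22, 55, -60, 1, 0, 0, 3, 37, 95, -60, 1, 0, 0, 4, 53, 135, -60, 1, 0, 0, 5, 69, 175, -60, 1, 0, 0, 7, 85, 215, -60, 1, 0, 0, 8, 101, 255, -60, 1, 0, 0, 9, 116, 295, -60, 1, 0, 0, 10.7, 128, 325, -55, 1, 0, 0, 10.7, 133, 337.5, -45, 1, 0, 0, 10.7, 133, 337.5, -25, 1, 0, 0, 10.7, 133, 337.5, -5, 1, 0, 0, 10.7, 133, 337.5, 12, 1, 0, 0, 10.7, 133, 337.5, 22, 1, 0, 0, 10.7, 133, 337.5, 28, 1, 0, 0, 10.7, 133, 337.5, 31, 1, 0, 0, 10.7, 133, 337.5, 31, 1, 0, 0, 10.7, 133, 337.5, 31, 1]

```text
time: 16.1
tool_pos: [0.6419, -0.1899, 0.0166]
ee_rot: [3.141, -0.002, 0.03]
wrist_force: [0.1, 0.2, -2.5]
width: 0.044
finger_force: 30.0
```

```bash
python3 - <<'E'
from h import *
s=wrist('w6'); o=robot.get_obs(); print(o['wrist_force'],o['width'])
E
```

```text
16.1 [ 0.6419 -0.1899  0.0166] [ 1.7996e+02 -1.0000e-01  1.7100e+00] [-0.37  0.45  1.31 -0.    1.38  1.17]
[ 0.25758123 -0.08867798 -1.17328769] 0.04377189000623488
```

View pics/w6.png

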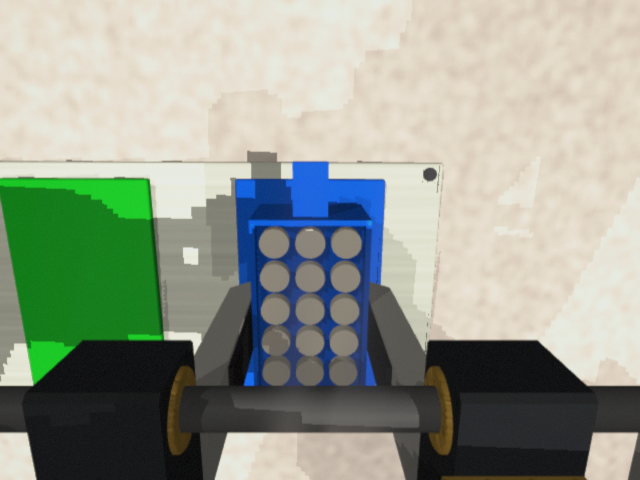

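Blue is over its plate, centred at about (310,290). Release and go back.

>>> arm_command:
  targets: [0, 0, 0, 0, 0, 1.8, 1, 0, 0, 0, 0, 0, 1.8, -1, 0, 0, 0, 0, 0, 1.8, -1, 0, 0, 0, 0, 0, 1.8, -1, 0, 0, 0, 0, 0, 1.8, -1, 0, 0, 0, 0, 0, -20, -1, 0, 0, 0, 0, 0, -60, -1, 0, 0, 0, 0, 0, -100, -1, 0, 0, -10.7, -194, -307, -180, -1, 0, 0, -10.7, -194, -307, -180, -1, 0, 0, -10.7, -194, -307, -180, -1, 0, 0, -10.7, -194, -307, -180, -1, 0, 0, -10.7, -194, -307, -180, -1, 0, 0, -10.7, -194, -307, -180, -1, 0, 0, -10.7, -194, -307, -180, -1, 0, 0, -10.7, -194, -307, -180, -1, 0, 0, -10.7, -194, -307, -180, -1, 0, 0, -10.7, -194, -307, -180, -1]

```text
time: 17.95
tool_pos: [0.4384, 0.1113, 0.1958]
ee_rot: [3.141, -0.001, 0.217]
wrist_force: [-0.1, -0.5, -0.4]
width: 0.0938
finger_force: 0.0
```

```bash
python3 - <<'E'
from h import *
s=wrist('w7')
top(s,.034,.048,.36,.55,.0,.18);top(s,.04,.055,.58,.70,-.05,.1)
E
```

```text
17.95 [0.4384 0.1113 0.1958] [ 1.7995e+02 -7.0000e-02  1.2460e+01] [ 0.12 -0.13  1.6  -0.    1.67  1.48]
top 4605 439.5 111.2 size 85 44 ang 11.0 z 0.0392
top 1897 611.1 17.6 size 36 45 ang 1.6 z 0.0435
```

>>> arm_command:
  targets: [0, 0, 1, 1, 0, 50, -1, 0, 0, 1, 1, 0, 90, -1, 0, 0, 1, 1, 0, 120, -1, 0, 0, 1, 1, 0, 145, -1, 0, 0, 1, 1, 0, 165, -1, 0, 0, 1, 1, 0, 178, -1, 0, 0, 1, 1, 0, 185, -1, 0, 0, 1, 1, 0, 185, -1, 0, 0, 1, 1, 0, 185, 1, 0, 0, 1, 1, 0, 185, 1, 0, 0, 1, 1, 0, 185, 1, 0, 0, 1, 1, 0, 185, 1, 0, 0, 1, 1, 0, 185, 1, 0, 0, 1, 1, 0, 185, 1, 0, 0, 1, 1, 0, 185, 1]

```text
time: 19.5
tool_pos: [0.4392, 0.1116, 0.0106]
ee_rot: [3.141, -0.0, 0.199]
wrist_force: [-0.0, -0.9, 1.2]
width: 0.0441
finger_force: 30.0
```

>>> arm_command:
  targets: [0, 0, 0, 0, 0, -12, 1, 0, 0, 0, 0, 0, -32, 1, 0, 0, 0, 0, 0, -55, 1, 0, 0, 1, 10, 15, -75, 1, 0, 0, 2, 30, 45, -80, 1, 0, 0, 4, 53, 79, -80, 1, 0, 0, 5, 76, 113, -80, 1, 0, 0, 7, 99, 147, -80, 1, 0, 0, 8, 122, 181, -80, 1, 0, 0, 9.8, 145, 215, -80, 1, 0, 0, 9.8, 156, 233, -80, 1, 0, 0, 9.8, 156, 233, -75, 1, 0, 0, 9.8, 156, 233, -58, 1, 0, 0, 9.8, 156, 233, -40, 1, 0, 0, 9.8, 156, 233, -25, 1, 0, 0, 9.8, 156, 233, -14, 1, 0, 0, 9.8, 156, 233, -8, 1, 0, 0, 9.8, 156, 233, -5, 1, 0, 0, 9.8, 156, 233, -5, 1]

```text
time: 21.4
tool_pos: [0.6382, -0.0858, 0.0156]
ee_rot: [3.142, -0.0, 0.028]
wrist_force: [0.1, 0.5, -0.6]
width: 0.0436
finger_force: 30.0
```

```bash
python3 - <<'E'
from h import *
s=wrist('w8'); o=robot.get_obs(); print(o['wrist_force'],o['width'])
E
```

```text
21.4 [ 0.6382 -0.0858  0.0156] [ 1.80e+02 -1.00e-02  1.61e+00] [-0.22  0.4   1.38  0.    1.36  1.32]
[ 0.38157822 -0.786677   -1.8869316 ] 0.043717147886135815
```

View pics/w8.png

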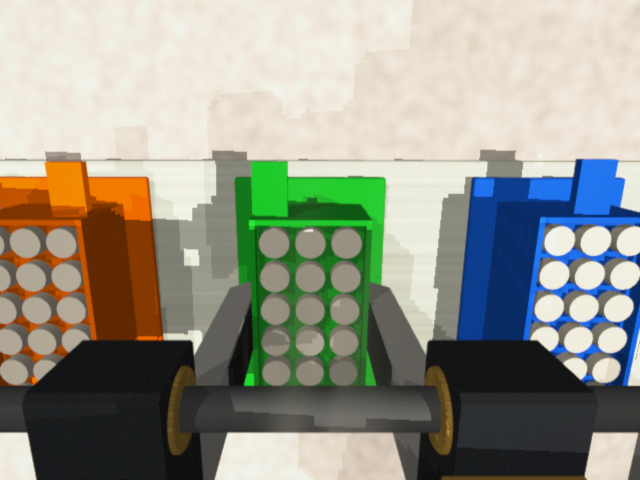

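Green sits centred over its plate, at about (310,290), with orange and blue seated on either side. Lower, release, and rise 250 mm and 80 mm back for a final check.

>>> arm_command:
  targets: [0, 0, 0, 0, 0, 1.2, 1, 0, 0, 0, 0, 0, 1.2, -1, 0, 0, 0, 0, 0, 1.2, -1, 0, 0, 0, 0, 0, 1.2, -1, 0, 0, 0, 0, 0, 1.2, -1, 0, 0, 0, 0, 0, -20, -1, 0, 0, 0, 0, 0, -60, -1, 0, 0, 0, 0, 0, -100, -1, 0, 0, 0, -80, 0, -250, -1, 0, 0, 0, -80, 0, -250, -1, 0, 0, 0, -80, 0, -250, -1, 0, 0, 0, -80, 0, -250, -1, 0, 0, 0, -80, 0, -250, -1, 0, 0, 0, -80, 0, -250, -1, 0, 0, 0, -80, 0, -250, -1]

```text
time: 22.95
tool_pos: [0.5578, -0.088, 0.2626]
ee_rot: [-3.14, 0.004, 0.028]
wrist_force: [0.8, 0.6, -0.2]
width: 0.0941
finger_force: 0.0
```

```bash
python3 - <<'E'
from h import *
s=wrist('w9'); blobs(s,minarea=300)
for y in (.018,-.086,-.19): top(s,.037,.055,.55,.72,y-.045,y+.045)
top(s,.034,.055,.36,.53,-.2,-.05)
E
```

```text
22.95 [ 0.5578 -0.088   0.2626] [-179.92    0.25    1.61] [-0.26  0.12  1.22  0.    1.8   1.29]
red-orange px [208. 117.] n 5492 rect c 640 19 size 118 69 ang 1.5 z [ 7. 35. 45.]
red-orange px [  4. 176.] n 531 rect c 584 211 size 58 28 ang 1.6 z [ 0.  8. 40.]
red-orange px [118. 291.] n 5629 rect c 442 112 size 118 80 ang 11.7 z [3. 4. 6.]
red-orange px [  6. 308.] n 799 rect c 430 238 size 71 15 ang 0.5 z [ 1. 10. 21.]
green px [309. 117.] n 5127 rect c 643 -86 size 116 65 ang 1.6 z [ 7. 10. 45.]
blue px [413. 117.] n 5172 rect c 645 -190 size 117 67 ang 0.7 z [ 7. 33. 45.]
yellow px [340. 296.] n 3228 rect c 443 -127 size 80 121 ang 76.9 z [3. 5. 6.]
top 5233 645.1 18.6 size 104 45 ang 1.5 z 0.0427
top 5073 648.8 -86.0 size 104 44 ang 1.2 z 0.0426
top 5271 651.8 -189.8 size 103 45 ang 1.6 z 0.0428
top 3214 450.8 -129.3 size 45 105 ang 77.2 z 0.0391
```

View pics/w9.png

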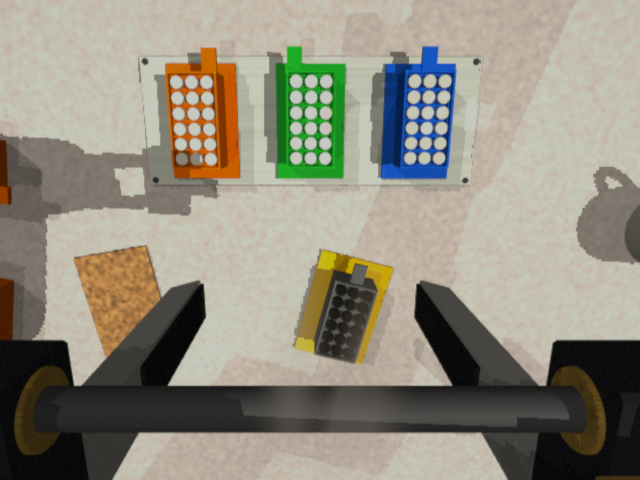

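All four trays are centred on their plates; the measured rectangles include the 20 mm tab, so the true centres lie about 10 mm back along x. Handing in.

```bash
python3 -c "
from bench import robot; print(robot.close_job())"
```

```text
the job is handed in; nothing more can be done
None
```

The job is handed in: the grey tray is on the yellow mat, and the orange, green and blue trays are on the stations of their own colours. In the last wrist view all four sat flat, released and centred to within a few millimetres; the judge returned no result.

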